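# Load the end-plate rack and hold its index plunger out

## Task

Take the loose metal plate that leans on the small sloping stand and stand it upright on its edge in a free slot of the rack, right down on the slot's floor and roughly centred along it, and let go of it. Then grip the black knob of the spring plunger on the rack's base, pull it straight up as far as it goes so that its pin is clear of the seat hole, and finish still holding it up like that (it springs back if released), so that a colleague can take over the unlocked rack. Leave the plate already in the rack in its slot, and do not disturb the bottle, tub and dish standing around.

Things in the scene. Friction and masses are not known exactly. Their poses are not given: they have to be found in the camera images.
- plate_mid (a point): Centre of the loose plate to rack: plain aluminium square, 80 x 80 x 6 mm, 0.1 kg. x is normal to its faces, y along its width, z up within it (upper edge 40 mm along +z). At the start it leans on the stand, z 20 degrees (0.35 rad) from vertical, top leaning to the stand's -x side (towards the robot); its top 30 mm stick out free above the backrest. Any edge may be down in the rack.
- plate: The same loose plate; this origin is the middle of the plate's lower edge (40 mm below its centre along its own z).
- stand: Small white sloping stand on which the plate leans, fixed to the worktop, 90 (x) x 84 (y) mm base, about 54 mm high. Origin at the centre of its underside, x away from the robot at yaw 0, z up. Its backrest (60 mm wide) is on the -x side under the plate, propped by two struts; a 6 mm lip holds the plate's foot on the +x side.
- rack: Rack on its indexing base, fixed: a 150 (x) x 176 (y) x 12 mm aluminium base with three slots spaced 42 mm along x and a spring plunger on a dark bracket at the -y end. Origin: centre of its underside. Each slot is the 11 mm gap between two white fins 6 mm thick, 84 mm long along y, 28 mm high, their tops 40 mm above the worktop.
- slot_near (a point): Middle of the floor of the rack's first slot (free, nearest the robot), 12 mm above the worktop. Axes as the rack: x across the slot, y along it, z up.
- slot_mid (a point): The same for the rack's middle slot (free).
- slot_far (a point): The same for the rack's far slot, in which another plate stands already.
- plate_in_mid (a point): Centre of the plate that already stands in the far slot, same size as the loose one (80 x 80 x 6 mm); leave it there.
- plunger (a joint): Height of the spring plunger, m: 0 = pin seated 10 mm deep in its hole, 0.016 = pulled fully up against its stop. The spring pulls it down with about 3.2 N at 0 and 8 N at 0.016. The pin leaves the hole at 0.010.
- knob_mid (a point): Centre of the plunger's black round knob, 25 mm in diameter (waist 21 mm) and 24 mm high, on a vertical axis; seated, this point is 72 mm above the worktop and 64 mm to -y of the rack's origin. Below the knob there is 4 mm of free stem and collar, then the bracket's arm, 26 mm wide along x, its top 48 mm above the worktop.
- seat_hole (a point): Mouth of the plunger's seat hole in the steel block on the rack's base, 20 mm above the worktop, straight below the knob.
- pin_tip (a point): Lower end of the plunger's steel pin, 8 mm in diameter; at the start 10 mm below the mouth of the hole.
- bottle_mid (a point): Bystander: centre of a white dropper bottle with red cap, 52 mm in diameter, 110 mm high.
- tub_mid (a point): Bystander: centre of an orange screw tub with white lid, 70 mm in diameter, 62 mm high.
- petri_mid (a point): Bystander: centre of a clear petri dish, 60 mm in diameter, 13 mm high.
Mind the look-alikes: they are no part of the job. Leave any orange look-alike of the part that bears plate_in_mid alone.

How it is judged:
By the outcome, as a careful person would: the job done as asked, in the order asked, and still so for the second after the job is handed in, while the arm keeps its last pose, push and grip.
It also fails if it takes over 54 s, if anything falls off the work surface, if the arm or the gripper's body presses on something with over 40 N, if the wrist force passes 120 N, or if a joint passes its speed limit or range.

## Robot

A 6-joint arm with a two-finger parallel gripper is mounted at the origin on a cart in front of the work surface, level with it; the furniture and walls round the work are solid. World frame = base frame: x ahead of the robot, y to its left, z up, the work surface at z = 0. Lengths are in mm, angles in rad, forces in N, time in s.
With the tool pointing down it reaches from about 300 to 750 mm from the base axis. Payload 8.5 kg.
Tool frame: the origin (TCP) lies at the very end of the fingers, on their centre line; the grasp point (between the pads) lies 19 mm behind it; z points along the fingers, y is the line along which they close (so a half turn about z gives the same grasp; the last joint's range is limited). The gripper opens to 88 mm and grips with 3 to 60 N. Pads are 18 mm wide; open, the fingers measure 123 mm over their backs; the gripper's body (75 mm by 187 mm) begins 45 mm behind the grasp point.
Start: joints at [1.047, 0.381, 1.297, -0, 1.464, -0.215], TCP at [167.145, 523.969, 238.748] pointing down, gripper open.
Joint ranges: [-3.11, 3.11], [-0.89, 2.33], [0.22, 2.48], [-1.42, 4.56], [0.17, 2.85], [-2.88, 2.88]. Speed limits (rad/s): [2.39, 2.39, 3.14, 3.14, 3.14, 3.14].

## Interface

Orientations are given as a unit quaternion [w, x, y, z].
In Python, from rig import observe, capture, camera_info, order, models gives the robot as it stands.
- The arm moves only by the tool play_rows, never from a script. Its argument "moves" is one flat list of numbers, 7 for each row, row after row: the shift along the tool's x, y, z in m, then the turn, a rotation vector about the tool's x, y, z in rad, then the closure in counts, from 0 (fully open) to 255 (shut). In form: [x, y, z, ax, ay, az, grip, x, y, z, ax, ay, az, grip, ...]. A call has 1 to 12 rows; each row is the pose to reach, as a shift and turn from the pose commanded when the call began, along the tool's axes at that moment; what a row does not reach only later rows make up. A row lasts 1/10 s, in which the tool goes at most 50 mm and 8.59 degrees, less where a joint would pass 70% of its speed; a pose out of reach is approached as far as the arm can. A call with a gripper value outside its range is refused whole. The fingers move at their own pace and stop on an object; "grip_force" is the grip in N (left out, the last holds). Time passes only in rows, so rows that repeat a pose let the fingers close. It gives the time, the measured TCP pose, the force, the opening and the grip force at its end, in the units of the state.
- observe(): the state, without advancing time (a new reading comes with each control period).
- capture(name): name is "side" or "top" or "wrist"; returns the picture (384x512x3 uint8, red, green, blue); there is no depth.
- camera_info(name): a dict with "fovy" (degrees; the focal length in pixels is half the picture's height over the tangent of half this angle, whatever the lens; pixels are square), "cx", "cy" (the principal point, pixels), "cam_to_world" (4x4, takes a point from camera to world coordinates); the wrist camera has in their place "tool_from_camera" (4x4, takes a point from camera to tool coordinates, whose origin is the TCP and whose axes are the flange's). Camera axes: x right, y down, z forward; pixel columns grow to the right and rows downward; lengths in mm; the calibration is good to about 2 mm. A picture is of the moment at which its call begins: read the wrist's pose just before it. camera_info takes no time and is no camera call.
- order.job_done(): hands the job in; it is judged then, once.
Trained networks look in the newest picture that a camera, given by its name, has taken for a name from the list of things; names that differ only in an ending like _2 or _b are one class to them, and where a whole thing is asked for, a point or a joint stands for the part that bears it (a point fixed in the world has none). Each returns a list of dicts, best first, with "conf" (0 to 1); they miss things now and then, are a little off and sometimes report something else, mostly with a low value. They report only what shows in the picture. A call takes as long as a camera call. They do not tell look-alikes from the thing itself.
- models.find_in(camera, thing): "box" ([centre column, centre row, width, height] in pixels, round what is visible of it).
- models.cut_out(camera, thing): "mask" (384x512 bool, what is visible of it) and "box" ([centre column, centre row, width, height] in pixels, round what is visible of it).
The state is a dict: "t": time; "joints": joint angles; "joint_velocities": joint speeds; "joint_torque": joint torques, N m; "ee_pos": TCP position; "orientation": TCP orientation; "contact_force": force on the tool from outside, world axes, zero at the start; "moment": the same for the moment, N m; "gripper_width": finger opening in mm; "gripper_force": force on a finger pad.
Only numpy, scipy, OpenCV 4.12 (cv2) and the standard library are available. Lean on these libraries where they do the work, as an engineer would, in place of code of your own. Each camera call takes 0.05 s, during which the arm holds its last target. There are 200 camera calls.

## Working session

There is one attempt and no reset: what is moved stays moved. The work goes in short steps, Python scripts to look and compute and a tool call to move; the robot and the scene stay as the last step left them, time stands still between calls to the robot, and variables do not carry over. Pictures are saved under pics/ and viewed, at most 10 in all, crops included, and the job is handed in when it is done.

Besides the shell and the picture viewer there is one more tool, called after ">>>" in YAML: its name, and indented under it one key for each argument. play_rows: Moves the arm, as the interface text tells. Its arguments: {"type":"object","properties":{"moves":{"type":"array"},"grip_force":{"type":"number"}},"required":["moves"]}

```bash
mkdir -p pics; ls; cat > h.py <<'E'
import numpy as np, cv2
from rig import observe, capture, camera_info, order, models
from scipy.spatial.transform import Rotation as R
def q2R(q): return R.from_quat([q[1],q[2],q[3],q[0]]).as_matrix()
def cam(name,s=None):
    i=camera_info(name); f=192/np.tan(np.radians(i['fovy'])/2)
    if 'cam_to_world' in i: T=np.array(i['cam_to_world'])
    else:
        s=s or observe(); W=np.eye(4); W[:3,:3]=q2R(s['orientation']); W[:3,3]=s['ee_pos']; T=W@np.array(i['tool_from_camera'])
    return f,i['cx'],i['cy'],T
def ray(c,u,v):
    f,cx,cy,T=c; d=T[:3,:3]@np.array([(u-cx)/f,(v-cy)/f,1]); return T[:3,3],d/np.linalg.norm(d)
def onz(c,u,v,z):
    o,d=ray(c,u,v); return o+d*(z-o[2])/d[2]
def proj(c,P):
    f,cx,cy,T=c; p=(np.atleast_2d(P)-T[:3,3])@T[:3,:3]; return np.c_[f*p[:,0]/p[:,2]+cx,f*p[:,1]/p[:,2]+cy]
def tri(rs):
    A=sum(np.eye(3)-np.outer(d,d) for o,d in rs); b=sum((np.eye(3)-np.outer(d,d))@o for o,d in rs); return np.linalg.solve(A,b)
def save(n,im): cv2.imwrite(f'pics/{n}.png',cv2.cvtColor(im,cv2.COLOR_RGB2BGR))
E
python3 - <<'E'
from h import *
ims={}
for n in('side','top'):
    ims[n]=capture(n); c=cam(n); print(n,c[0],c[3].round(2).tolist())
    for t in('plate','stand','rack','plate_in_mid','knob_mid','bottle_mid','tub_mid','petri_mid'):
        for r in models.find_in(n,t)[:2]: print(t,round(r['conf'],2),np.round(r['box'],1))
a=np.vstack([ims['side'],ims['top']]); save('a',ims['side']); save('b',ims['top'])
s=observe();print(s['t'],s['orientation'],camera_info('wrist'))
E
```

```text
pics
side 460.72573322851804 [[-0.97, -0.17, 0.17, 332.77], [-0.25, 0.62, -0.74, 1123.31], [0.02, -0.76, -0.64, 996.54], [0.0, 0.0, 0.0, 1.0]]
plate 0.44 [259.7 247.7  20.4  37.8]
stand 0.69 [257.8 258.3  34.5  29.2]
stand 0.49 [279.6 183.8  53.   55.3]
rack 0.78 [279.1 183.3  48.2  50.5]
plate_in_mid 0.71 [300.4 224.7  26.2  24.2]
plate_in_mid 0.67 [283.3 121.1  17.4  21.8]
knob_mid 0.53 [278.6 164.1   7.3   9.4]
bottle_mid 0.69 [219.5 169.1  12.   34.2]
tub_mid 0.71 [224.6 312.9  34.2  36.8]
petri_mid 0.55 [312.8 149.2  12.6   9.4]
top 438.1442342229812 [[0.02, -0.99, 0.15, 358.11], [-1.0, -0.02, -0.01, 57.96], [0.01, -0.15, -0.99, 1551.96], [0.0, 0.0, 0.0, 1.0]]
plate 0.7 [304.4 204.7   7.4   4.7]
plate 0.47 [196.9 210.5  26.9   5.8]
stand 0.85 [197.9 214.5  26.4  27. ]
stand 0.53 [284.7 210.6  57.2  54.2]
rack 0.66 [286.2 210.9  61.   50. ]
plate_in_mid 0.63 [394.3 196.4  21.4  20.1]
plate_in_mid 0.57 [273.8 203.5  22.9   7.6]
knob_mid 0.53 [303.4 204.8  12.    1.5]
bottle_mid 0.49 [285.  153.8  16.6  15.3]
tub_mid 0.75 [133.6 202.6  22.1  19.3]
petri_mid 0.78 [363.2 235.6  19.4  20.5]
0.9 [1.74800176e-05 1.53776482e-01 9.88105659e-01 7.40773480e-06] {'fovy': 69.9008983458053, 'cx': 255.40411430150695, 'cy': 187.37493887689067, 'tool_from_camera': array([[-2.82400838e-04, -9.63605054e-01, -2.67329796e-01,
         6.79285712e+01],
       [ 9.99999770e-01, -1.07129995e-04, -6.70219971e-04,
        -1.98026168e-01],
       [ 6.17188311e-04, -2.67329924e-01,  9.63604862e-01,
        -1.45742497e+02],
       [ 0.00000000e+00,  0.00000000e+00,  0.00000000e+00,
         1.00000000e+00]])}
```

```bash
python3 - <<'E'
import cv2,numpy as np
a=cv2.imread('pics/a.png')[90:350,190:350]; b=cv2.imread('pics/b.png')[130:270,110:430]
cv2.imwrite('pics/a2.png',cv2.resize(a,None,fx=2.3,fy=2.3,interpolation=2)); cv2.imwrite('pics/b2.png',cv2.resize(b,None,fx=2.5,fy=2.5,interpolation=2))
E
```

```text
(no output)
```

View pics/a2.png

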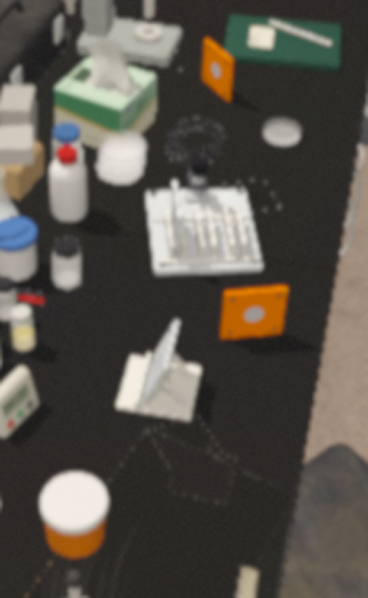

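View pics/b2.png

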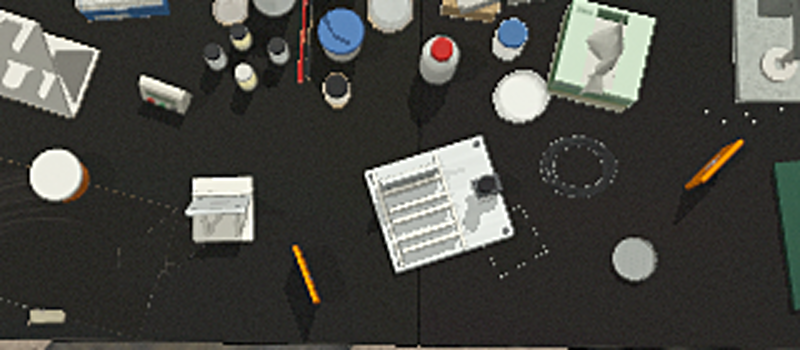

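```bash
python3 - <<'E'
from h import *
c=cam('top'); k=cam('side')
f=lambda x,y:(110+x/2.5,130+y/2.5)
for n,p,z in [('standL',(193,178),0),('standR',(253,177),0),('standBR',(253,241),0),('standBL',(193,241),0),('rLT',(367,170),12),('rRT',(480,137),12),('rRB',(513,232),12),('rLB',(397,272),12),('knob',(487,184),84),('orange',(295,246),80),('orangeB',(318,302),80),('bottle',(440,48),110)]:
    print(n,onz(c,*f(*p),z).round())
print(tri([ray(c,304,204),ray(k,278.6,164)]).round())
s=observe(); print(q2R(s['orientation']).round(3))
E
```

```text
standL [562. 309.   0.]
standR [565. 224.   0.]
standBR [474. 221.   0.]
standBL [472. 306.   0.]
rLT [576.  61.  12.]
rRT [627. -99.  12.]
rRB [ 492. -146.   12.]
rLB [433.  17.  12.]
knob [ 550. -101.   84.]
orange [462. 156.  80.]
orangeB [388. 123.  80.]
bottle [731. -35. 110.]
[ 547. -102.   60.]
[[-0.953  0.304  0.   ]
 [ 0.304  0.953  0.   ]
 [-0.     0.    -1.   ]]
```

```bash
cat >> h.py <<'E'
def down(yaw,tilt=0):
    "tool z down, tool y along world heading yaw (x at 0); tilt: tool z tips toward +y_tool (heading) by tilt"
    h=np.array([np.cos(yaw),np.sin(yaw),0]); up=np.array([0,0,1.])
    z=-np.cos(tilt)*up+np.sin(tilt)*h; y=np.cos(tilt)*h+np.sin(tilt)*up
    return np.c_[np.cross(y,z),y,z]
def rel(p,Rt,s=None,p0=None,R0=None):
    s=s or observe(); R0=q2R(s['orientation']) if R0 is None else R0; p0=s['ee_pos'] if p0 is None else p0
    sh=R0.T@(np.array(p)-p0)/1000; rv=R.from_matrix(R0.T@Rt).as_rotvec()
    print('row',sh.round(4).tolist(),rv.round(4).tolist(),'n>=',np.linalg.norm(sh)/.05,np.degrees(np.linalg.norm(rv))/8.59)
E
python3 - <<'E'
from h import *
rel([500,290,220],down(0))
E
```

```text
row [-0.3882, -0.1218, 0.0188] [0.0, 0.0, 1.262] n>= 8.146034738047447 8.41773151929555
```

>>> play_rows:
  moves: [-0.388,-0.122,0.019,0,0,1.262,0,-0.388,-0.122,0.019,0,0,1.262,0,-0.388,-0.122,0.019,0,0,1.262,0,-0.388,-0.122,0.019,0,0,1.262,0,-0.388,-0.122,0.019,0,0,1.262,0,-0.388,-0.122,0.019,0,0,1.262,0,-0.388,-0.122,0.019,0,0,1.262,0,-0.388,-0.122,0.019,0,0,1.262,0,-0.388,-0.122,0.019,0,0,1.262,0,-0.388,-0.122,0.019,0,0,1.262,0,-0.388,-0.122,0.019,0,0,1.262,0,-0.388,-0.122,0.019,0,0,1.262,0]

```text
t: 2.1
ee_pos: [498.8, 290.7, 220.0]
orientation: [-0.0, 0.706, 0.708, 0.0]
contact_force: [0.6, -0.1, -0.4]
gripper_width: 88.1
gripper_force: 0.0
```

```bash
python3 - <<'E'
from h import *
s=observe(); im=capture('wrist'); save('w1',im); print(s['t'],s['ee_pos'],s['orientation'],s['contact_force'],s['joints'])
import json; json.dump({k:np.array(s[k]).tolist() for k in('ee_pos','orientation')},open('w1.json','w'))
big=cv2.resize(im,(800,600),interpolation=2); save('w1b',big)
for t in('plate','stand'):
    for r in models.find_in('wrist',t)[:2]: print(t,round(r['conf'],2),np.round(r['box'],1))
E
```

```text
2.1 [498.84605923 290.65196569 220.02978884] [-6.42187610e-06  7.06092818e-01  7.08119280e-01  1.31894774e-04] [ 0.5762506  -0.10622874 -0.41232497] [3.22556066e-01 4.42059655e-01 1.25234655e+00 1.30602680e-04
 1.44695634e+00 3.19674097e-01]
plate 0.9 [270.1 193.1  27.5  84.1]
stand 0.59 [270.4 182.1  72.4  61.6]
```

View pics/w1b.png

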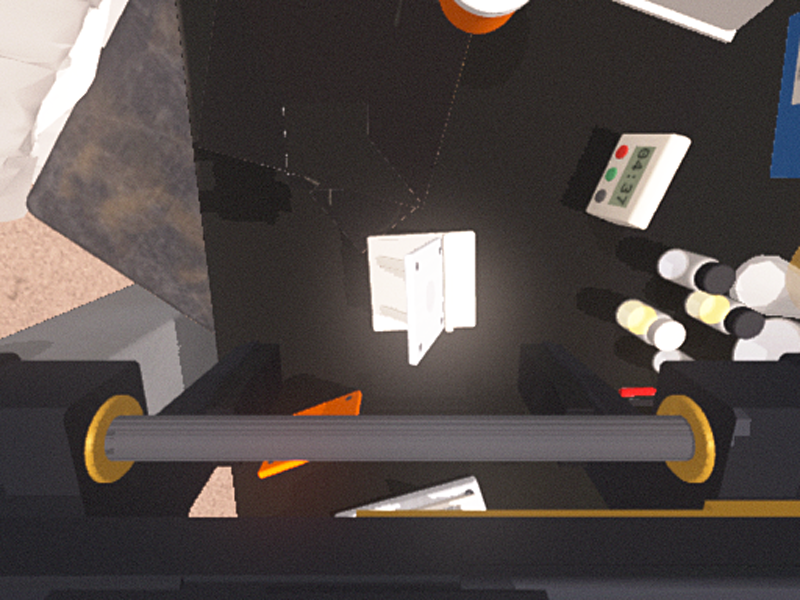

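```bash
python3 - <<'E'
import cv2
im=cv2.imread('pics/w1.png')[140:240,225:315]
im=cv2.convertScaleAbs(im,alpha=0.85)
b=cv2.resize(im,None,fx=6,fy=6,interpolation=2)
for i in range(0,90,10): cv2.putText(b,str(225+i),(i*6,8),0,.3,(0,255,255),1)
for i in range(0,100,10): cv2.putText(b,str(140+i),(0,i*6+4),0,.3,(0,255,255),1)
cv2.imwrite('pics/w1c.png',b)
E
```

```text
(no output)
```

View pics/w1c.png

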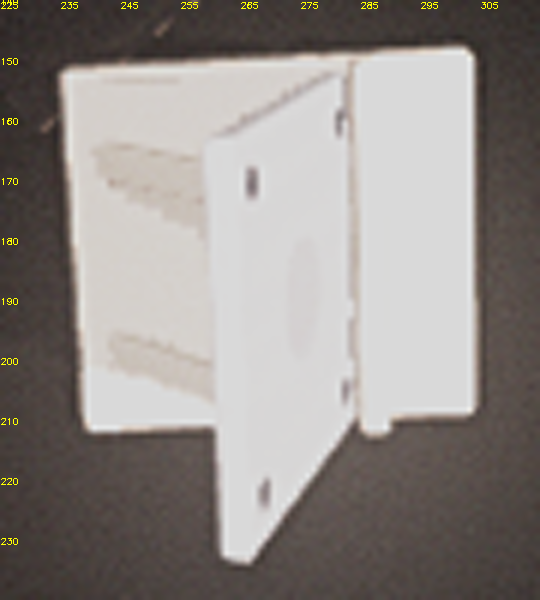

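```bash
python3 - <<'E'
from h import *
import json
from scipy.optimize import least_squares
s=json.load(open('w1.json')); s={k:np.array(v) for k,v in s.items()}
c=cam('wrist',s); t=np.radians(20)
L=np.array([[-3,40,40],[-3,-40,40],[3,-40,40],[3,-40,-38],[3,40,-38.]])
uv=np.array([[259.7,163],[261.7,233],[266.7,233.7],[284.2,210.5],[281.7,152]])
Rl=np.c_[[np.cos(t),0,np.sin(t)],[0,1,0],[-np.sin(t),0,np.cos(t)]]
M=lambda p:(L@Rl.T)@R.from_euler('z',p[3]).as_matrix().T+p[:3]
r=least_squares(lambda p:(proj(c,M(p))-uv).ravel(),[518,265,50,0])
print(r.x,r.fun.round(1))
for z in (0,6): print([onz(c,*q,z).round(1)[:2].tolist() for q in [(235.3,151.7),(303.5,148),(304,208),(239.5,211.5)]])
E
```

```text
[5.21245288e+02 2.66656044e+02 4.38133784e+01 4.70255442e-02] [-0.9  0.3 -0.   0.1  0.  -0.1 -0.2 -0.5  1.3  0.2]
[[472.5, 306.5], [563.2, 311.6], [568.1, 227.1], [477.0, 221.6]]
[[472.9, 307.3], [562.1, 312.4], [567.0, 229.3], [477.3, 223.9]]
```

```bash
python3 - <<'E'
from h import *
C=np.array([521,266.5,44.4]); D=down(.053,np.radians(20)); zp=-D[:,2]
rel(C+80*zp,D)
print(C+80*zp)
rel(C+17*zp,D,p0=C+80*zp,R0=D)
E
```

```text
row [-0.0255, -0.0055, 0.1004] [-0.3487, 0.0088, -0.0505] n>= 2.0752545880238595 2.350682140406899
[493.67680892 265.05051342 119.57540966]
row [0.0, -0.0, 0.063] [0.0, 0.0, 0.0] n>= 1.2600000000000002 0.0
```

>>> play_rows:
  moves: [-0.0255,-0.0055,0.05,-0.349,0.009,-0.05,125,-0.0255,-0.0055,0.05,-0.349,0.009,-0.05,125,-0.0255,-0.0055,0.05,-0.349,0.009,-0.05,125,-0.0255,-0.0055,0.1,-0.349,0.009,-0.05,125,-0.0255,-0.0055,0.1,-0.349,0.009,-0.05,125,-0.0255,-0.0055,0.1,-0.349,0.009,-0.05,125,-0.0255,-0.0055,0.1,-0.349,0.009,-0.05,125]
  grip_force: 10

```text
t: 2.95
ee_pos: [495.4, 264.8, 121.7]
orientation: [0.12, 0.678, 0.714, 0.127]
contact_force: [-0.3, -0.3, -0.1]
gripper_width: 44.7
gripper_force: 0.0
```

```bash
python3 - <<'E'
from h import *
s=observe(); im=capture('wrist'); save('w2',im); print(s['t'],s['ee_pos'],s['gripper_width'])
c=cam('wrist',s)
im=im.copy()
C=np.array([521,266.5,44.4]); D=down(.053,np.radians(20))
P=[C+D@np.array([a,b,d]) for a in(-40,40) for b in (-3,3) for d in(-40,40)]
for u,v in proj(c,P): cv2.circle(im,(int(round(u)),int(round(v))),2,(255,0,0),1)
save('w2b',cv2.resize(im,(800,600),interpolation=2))
rel(C+17*-D[:,2],D,s)
E
```

```text
2.95 [495.38101173 264.81108785 121.69875657] 44.74845399559228
row [0.0003, -0.0025, 0.0644] [0.0027, -0.0001, -0.0024] n>= 1.2891989903594807 0.024354842719505103
```

View pics/w2b.png

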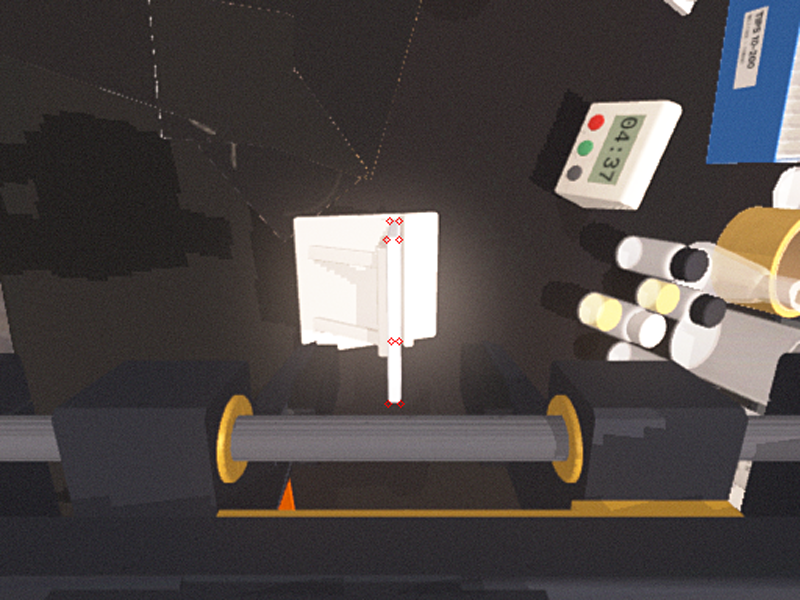

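>>> play_rows:
  moves: [0,0,0.035,0,0,0,125,0,0,0.061,0,0,0,125,0,0,0.061,0,0,0,125,0,0,0.061,0,0,0,125,0,0,0.061,0,0,0,160,0,0,0.061,0,0,0,200,0,0,0.061,0,0,0,255,0,0,0.061,0,0,0,255,0,0,0.061,0,0,0,255]
  grip_force: 8

```text
t: 3.9
ee_pos: [515.1, 265.4, 62.7]
orientation: [0.12, 0.679, 0.714, 0.126]
contact_force: [-0.7, -0.5, -0.1]
gripper_width: 7.2
gripper_force: 0.0
```

```bash
python3 - <<'E'
from h import *
s=observe(); im=capture('wrist'); save('w3',im); print(s)
C=np.array([521,266.5,44.4]); D=down(.053,np.radians(20))
print(C+19*-D[:,2], D.T@(s['ee_pos']-(C+19*-D[:,2])))
E
```

```text
{'t': 3.9, 'joints': array([ 0.31006561,  0.53283087,  1.69153667, -0.1594688 ,  0.58439263,
        0.3779256 ]), 'joint_velocities': array([-2.97294340e-04,  5.81230308e-03,  6.77776300e-04,  4.99056061e-04,
        3.26523567e-04,  6.15412878e-05]), 'joint_torque': array([-5.53606937e-03, -4.45465028e+01, -1.53628242e+01, -1.31462021e-01,
       -8.96456055e-01,  2.68816645e-02]), 'ee_pos': array([515.06213765, 265.40470868,  62.71397892]), 'orientation': array([0.11967316, 0.67854552, 0.71369295, 0.1260821 ]), 'contact_force': array([-0.73928029, -0.53463852, -0.1331331 ]), 'moment': array([-0.10780508,  0.23568001,  0.01007959]), 'gripper_force': 0.022701569250784814, 'gripper_width': 7.200858289561825}
[514.51074212 266.15574694  62.25415979] [-0.77919395  0.63729517 -0.25737282]
```

>>> play_rows:
  moves: [0,0,0.0,0,0,0,255,0,0,0,0,0,0,255,0,0,0,0,0,0,255,0,0,-0.03,0,0,0,255,0,0,-0.06,0,0,0,255,0,0,-0.09,0,0,0,255,0,0,-0.12,0,0,0,255,0,0,-0.12,0,0,0,255]
  grip_force: 35

```text
t: 4.75
ee_pos: [474.5, 263.8, 178.6]
orientation: [0.121, 0.678, 0.713, 0.129]
contact_force: [0.0, -0.8, -0.8]
gripper_width: 5.8
gripper_force: 35.0
```

```bash
python3 - <<'E'
from h import *
s=observe(); print(s['t'],s['ee_pos'],s['gripper_width'],s['gripper_force'],s['contact_force'])
rel([480,150,260],down(np.radians(17)),s)
rel([460,0,260],down(np.radians(17)),s)
rel([487,30,260],down(np.radians(17)),s)
E
```

```text
4.75 [474.47376644 263.84139654 178.56966679] 5.848196914287347 34.983653663657606 [ 0.04172966 -0.77262734 -0.75431996]
row [-0.1138, 0.0281, -0.0767] [0.3535, 0.0417, -0.2433] n>= 2.801521157573577 2.875479368067181
row [-0.2626, 0.0023, -0.0865] [0.3535, 0.0417, -0.2433] n>= 5.530015248145228 2.875479368067181
row [-0.234, 0.029, -0.0766] [0.3535, 0.0417, -0.2433] n>= 4.958612887946421 2.875479368067181
```

```bash
python3 - <<'E'
from h import *
rel([465,-80,260],down(np.radians(17)))
E
```

```text
row [-0.3427, 0.0032, -0.0864] [0.3535, 0.0417, -0.2433] n>= 7.069584355376548 2.875479368067181
```

>>> play_rows:
  moves: [-0.045,0.003,-0.06,0.353,0.042,-0.243,255,-0.09,0.003,-0.086,0.353,0.042,-0.243,255,-0.135,0.003,-0.086,0.353,0.042,-0.243,255,-0.18,0.003,-0.086,0.353,0.042,-0.243,255,-0.225,0.003,-0.086,0.353,0.042,-0.243,255,-0.27,0.003,-0.086,0.353,0.042,-0.243,255,-0.31,0.003,-0.086,0.353,0.042,-0.243,255,-0.335,0.003,-0.086,0.353,0.042,-0.243,255,-0.343,0.003,-0.086,0.353,0.042,-0.243,255,-0.343,0.003,-0.086,0.353,0.042,-0.243,255,-0.343,0.003,-0.086,0.353,0.042,-0.243,255]

```text
t: 5.85
ee_pos: [464.8, -79.7, 256.4]
orientation: [-0.002, 0.595, 0.804, -0.002]
contact_force: [0.8, 0.7, -0.7]
gripper_width: 5.6
gripper_force: 35.0
```

```bash
python3 - <<'E'
from h import *
import json
s=observe(); im=capture('wrist'); save('w4',im); print(s['t'],s['ee_pos'],s['orientation'],s['gripper_width'],s['joint_velocities'].round(3))
json.dump({k:np.array(s[k]).tolist() for k in('ee_pos','orientation')},open('w4.json','w'))
b=cv2.resize(im[0:300],(800,469),interpolation=2)
for i in range(0,500,50): cv2.putText(b,str(i),(int(i*800/512),8),0,.3,(255,255,0),1)
for i in range(0,300,50): cv2.putText(b,str(i),(0,int(i*800/512)+4),0,.3,(255,255,0),1)
save('w4b',b)
E
```

```text
5.85 [464.80831977 -79.74391611 256.4441996 ] [-0.00221248  0.59492018  0.80377861 -0.00224278] 5.611588903243479 [ 0.015 -0.011 -0.001 -0.001  0.003 -0.004]
```

View pics/w4b.png

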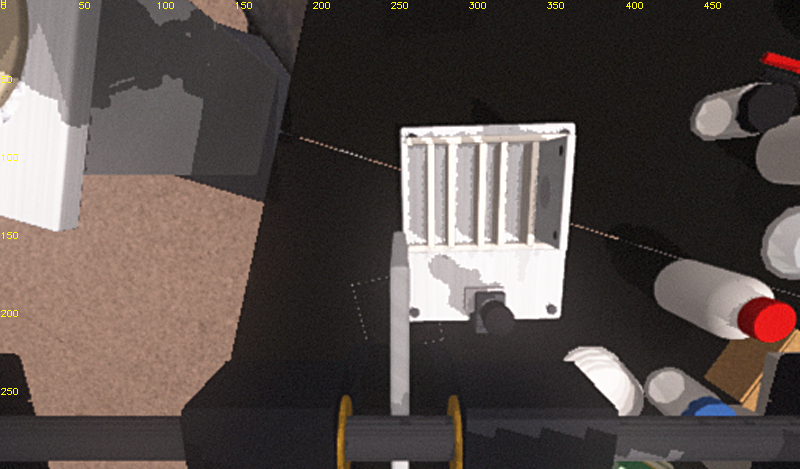

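```bash
python3 - <<'E'
import cv2
im=cv2.imread('pics/w4.png')[72:212,250:375]
b=cv2.resize(im,None,fx=5,fy=4.2,interpolation=2)
for i in range(0,125,10): cv2.putText(b,str(250+i),(i*5,8),0,.3,(0,0,255),1)
for i in range(0,140,10): cv2.putText(b,str(72+i),(0,int(i*4.2)+4),0,.3,(0,0,255),1)
cv2.imwrite('pics/w4c.png',b)
E
```

```text
(no output)
```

View pics/w4c.png

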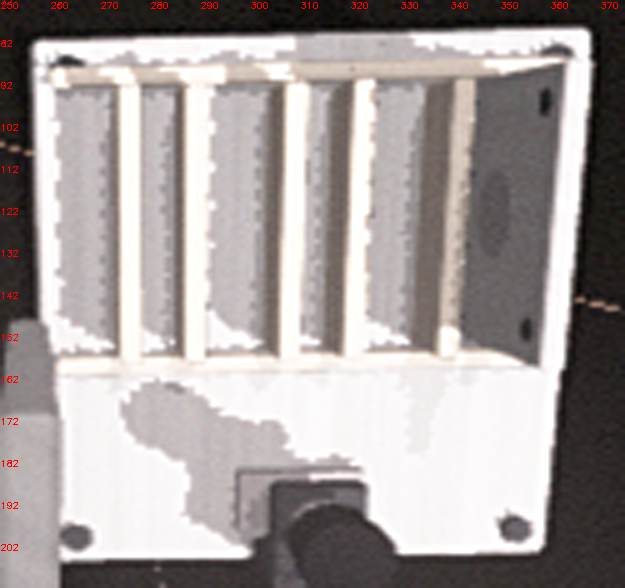

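```bash
cat > fit.py <<'E'
from h import *
import json
from scipy.optimize import least_squares
s={k:np.array(v) for k,v in json.load(open('w4.json')).items()}
c=cam('wrist',s)
f=lambda X,Y:(250+X/5,72+Y/4.2)
fx=[-50.5,-33.5,-8.5,8.5,33.5]; up=[128,195,298,366,465]; lo=[131,196,289,355,450]
base=np.array([[-75,88,12],[75,88,12],[75,-88,12.]]); buv=np.array([f(33,42),f(590,30),f(545,550)])
def world(p,L): return np.array(L)@R.from_euler('z',p[2]).as_matrix().T+np.array([p[0],p[1],0])
def res(p):
    y0=p[3]
    e=(proj(c,world(p,base))-buv).ravel()
    U=proj(c,world(p,[[x,y0+42,40] for x in fx])); Lw=proj(c,world(p,[[x,y0-42,40] for x in fx]))
    e2=np.r_[U[:,0]-[f(a,0)[0] for a in up],Lw[:,0]-[f(a,0)[0] for a in lo]]
    e3=np.r_[U[:,1]-f(0,84)[1],Lw[:,1]-f(0,355)[1]]
    return np.r_[e,e2,e3]
if __name__=='__main__':
    r=least_squares(res,[532,-42,.29,20]); print(r.x,np.degrees(r.x[2])); print(r.fun.round(1))
    p=r.x
    for n,L in [('near',[-42,p[3],12]),('mid',[0,p[3],12]),('knob',[0,-64,72])]: print(n,world(p,[L]).round(1))
    print(proj(c,world(p,[[0,-64,84]])))
    D=q2R(s['orientation']); print('tool yaw',np.degrees(np.arctan2(D[1,1],D[0,1])), D[:,2])
    top=cam('top'); print(proj(top,world(p,[[0,-64,72],[-75,88,12],[75,88,12],[75,-88,12],[-75,-88,12]])).round(1).tolist())
E
python3 fit.py
```

```text
[ 5.32262146e+02 -3.84077660e+01  3.21289383e-01  3.08108545e+01] 18.408525669860794
[-0.7 -0.4  1.1 -0.6  0.1  1.4  0.1  0.4 -0.1 -0.   0.4 -0.1 -0.3 -0.
 -0.4 -0.5 -0.2 -0.6 -1.2 -1.5 -2.1  2.   1.7  1.2  0.9  0.5]
near [[482.7 -22.4  12. ]]
mid [[522.5  -9.2  12. ]]
knob [[552.5 -99.1  72. ]]
[[319.95488861 206.30241059]]
tool yaw 16.985853753018652 [-6.22523581e-03 -9.72896000e-04 -9.99980150e-01]
[[303.7, 203.3], [267.5, 238.7], [254.7, 198.2], [301.7, 183.6], [315.1, 223.6]]
```

```bash
python3 - <<'E'
from h import *
rel([483,-23.2,110],down(np.radians(18.4)))
E
```

```text
row [0.0484, 0.0348, 0.1465] [-0.006, -0.0007, -0.0239] n>= 3.162453607103303 0.1646702169495786
```

>>> play_rows:
  moves: [0.048,0.035,0.02,-0.006,-0.001,-0.024,255,0.048,0.035,0.02,-0.006,-0.001,-0.024,255,0.048,0.035,0.05,-0.006,-0.001,-0.024,255,0.048,0.035,0.09,-0.006,-0.001,-0.024,255,0.048,0.035,0.125,-0.006,-0.001,-0.024,255,0.048,0.035,0.144,-0.006,-0.001,-0.024,255,0.048,0.035,0.146,-0.006,-0.001,-0.024,255,0.048,0.035,0.146,-0.006,-0.001,-0.024,255,0.048,0.035,0.146,-0.006,-0.001,-0.024,255]

```text
t: 6.8
ee_pos: [484.2, -24.6, 112.0]
orientation: [0.002, 0.585, 0.811, 0.0]
contact_force: [0.5, -1.3, -0.6]
gripper_width: 5.2
gripper_force: 35.0
```

```bash
python3 - <<'E'
from h import *
import json
s=observe(); im=capture('wrist'); save('w5',im); print(s['t'],s['ee_pos'],s['gripper_width'],s['contact_force'],s['moment'])
json.dump({k:np.array(s[k]).tolist() for k in('ee_pos','orientation')},open('w5.json','w'))
D=q2R(s['orientation']); print('tool yaw',np.degrees(np.arctan2(D[1,1],D[0,1])), D[:,2])
cr=im[40:260,180:400].copy()
b=cv2.resize(cr,None,fx=2.7,fy=2.7,interpolation=2)
c=cam('wrist',s)
from fit import world
p=[532.26,-38.4,.3213,30.8]
for x in (-47.5,-36.5):
    for y in (-42,42):
        u,v=proj(c,world(p,[[x,p[3]+y,40]]))[0]; cv2.circle(b,(int((u-180)*2.7),int((v-40)*2.7)),3,(255,0,0),1)
for d in (-3,3):
    for a in(-39,41):
        u,v=proj(c,[s['ee_pos']+D@np.array([a,d,59])])[0]; cv2.circle(b,(int((u-180)*2.7),int((v-40)*2.7)),3,(0,200,0),1)
save('w5b',b); rel([483,-23.2,110],down(np.radians(18.4)))
E
```

```text
6.8 [484.19877119 -24.60733313 112.02920192] 5.230937539267338 [ 0.51942408 -1.28854265 -0.61143761] [-0.06442164  0.06358396 -0.00040008]
tool yaw 18.36511055412161 [ 0.00284382 -0.00147496 -0.99999487]
row [0.0018, -0.0006, 0.002] [0.0024, 0.0024, -0.0008] n>= 0.0557240521573816 0.023114108307699232
```

View pics/w5b.png

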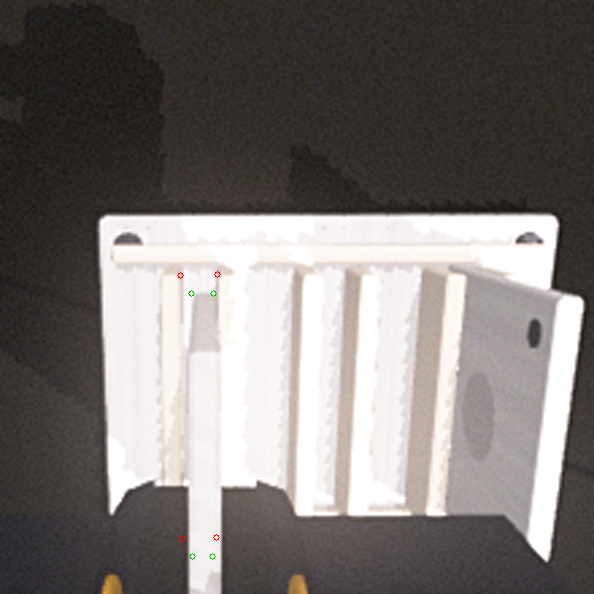

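>>> play_rows:
  moves: [0.002,-0.0008,0.002,0.002,0.002,0,255,0.002,-0.0008,0.002,0.002,0.002,0,255,0.002,-0.0008,0.01,0.002,0.002,0,255,0.002,-0.0008,0.018,0.002,0.002,0,255,0.002,-0.0008,0.026,0.002,0.002,0,255,0.002,-0.0008,0.032,0.002,0.002,0,255,0.002,-0.0008,0.036,0.002,0.002,0,255,0.002,-0.0008,0.036,0.002,0.002,0,255,0.002,-0.0008,0.036,0.002,0.002,0,255]

```text
t: 7.75
ee_pos: [482.2, -23.2, 74.8]
orientation: [-0.001, 0.585, 0.811, -0.0]
contact_force: [-0.4, 1.1, 0.0]
gripper_width: 5.7
gripper_force: 35.0
```

>>> play_rows:
  moves: [0,0,0.001,0,0,0,255,0,0,0.002,0,0,0,255,0,0,0.003,0,0,0,255,0,0,0.0035,0,0,0,255,0,0,0.0035,0,0,0,255]

```text
t: 8.25
ee_pos: [482.1, -23.1, 71.2]
orientation: [-0.001, 0.585, 0.811, -0.0]
contact_force: [-0.4, 0.7, -0.2]
gripper_width: 5.8
gripper_force: 35.0
```

>>> play_rows:
  moves: [0,0,0.0005,0,0,0,255,0,0,0.001,0,0,0,255,0,0,0.0015,0,0,0,255,0,0,0.002,0,0,0,255,0,0,0.002,0,0,0,255]

```text
t: 8.75
ee_pos: [482.1, -23.1, 69.2]
orientation: [-0.001, 0.585, 0.811, -0.0]
contact_force: [-0.2, -0.3, 0.1]
gripper_width: 6.0
gripper_force: 35.0
```

>>> play_rows:
  moves: [0,0,0.0005,0,0,0,255,0,0,0.001,0,0,0,255,0,0,0.0015,0,0,0,255,0,0,0.002,0,0,0,255,0,0,0.002,0,0,0,255]

```text
t: 9.25
ee_pos: [482.5, -23.0, 68.8]
orientation: [-0.0, 0.585, 0.811, 0.0]
contact_force: [-3.1, 2.7, 17.7]
gripper_width: 5.5
gripper_force: 35.0
```

>>> play_rows:
  moves: [0,0,-0.0015,0,0,0,255,0,0,-0.0015,0,0,0,255,0,0,-0.0015,0,0,0,220,0,0,-0.0015,0,0,0,190,0,0,-0.0015,0,0,0,160,0,0,-0.0015,0,0,0,160,0,0,-0.0015,0,0,0,160,0,0,-0.03,0,0,0,160,0,0,-0.07,0,0,0,160,0,0,-0.1,0,0,0,160,0,0,-0.1,0,0,0,120,0,0,-0.1,0,0,0,120]

```text
t: 10.45
ee_pos: [482.2, -23.1, 167.2]
orientation: [-0.001, 0.585, 0.811, -0.0]
contact_force: [-0.1, 0.3, -0.5]
gripper_width: 45.6
gripper_force: 0.0
```

```bash
python3 - <<'E'
from h import *
from fit import world
s=observe(); print(s['t'],s['ee_pos'],s['gripper_width'],s['contact_force'])
p=[532.26,-38.4,.3213,30.8]
K=world(p,[[0,-64,72]])[0]; print(K)
D=down(.3213)
# look pose: back along +tool x so the plates and knob are visible
T=K+D[:,0]*55; T[2]=230
rel(T,D,s)
E
```

```text
10.45 [482.19654323 -23.14825407 167.1554972 ] 45.59053372422605 [-0.11663495  0.27593384 -0.49274021]
[552.47121923 -99.12484349  72.        ]
row [-0.0392, 0.0427, -0.0629] [-0.0013, -0.0008, -0.0014] n>= 1.710492378481321 0.01404893145862847
```

>>> play_rows:
  moves: [-0.02,0.02,-0.03,-0.001,-0.001,-0.001,60,-0.048,0.043,-0.063,-0.001,-0.001,-0.001,60,-0.048,0.043,-0.063,-0.001,-0.001,-0.001,60,-0.048,0.043,-0.063,-0.001,-0.001,-0.001,60,-0.048,0.043,-0.063,-0.001,-0.001,-0.001,60]

```text
t: 10.95
ee_pos: [537.0, -54.6, 228.0]
orientation: [-0.002, 0.585, 0.811, -0.001]
contact_force: [-0.2, -0.9, 0.4]
gripper_width: 67.7
gripper_force: 0.0
```

```bash
python3 - <<'E'
from h import *
from fit import world
s=observe(); im=capture('wrist'); save('w6',im); print(s['t'],s['ee_pos'],s['gripper_width'])
c=cam('wrist',s); p=[532.26,-38.4,.3213,30.8]
b=im[60:280,180:400].copy()
b=cv2.resize(b,None,fx=2.7,fy=2.7,interpolation=2)
dot=lambda P,col:[cv2.circle(b,(int((u-180)*2.7),int((v-60)*2.7)),3,col,1) for u,v in proj(c,P)]
dot(world(p,[[12.5*np.cos(a),-64+12.5*np.sin(a),84] for a in np.arange(0,6.3,.5)]),(255,0,0))
dot(world(p,[[-42+d,p[3]+a,z] for d in(-3,3) for a in (-40,40) for z in(92,)]),(0,200,0))
save('w6b',b)
for t in('knob_mid','plate'):
    for r in models.find_in('wrist',t)[:2]: print(t,round(r['conf'],2),np.round(r['box'],1))
print(proj(c,world(p,[[0,-64,72]])))
E
```

```text
10.95 [537.04061342 -54.61059456 228.04182879] 67.74449201785455
knob_mid 0.83 [255.6 214.4  17.4  25.9]
plate 0.9 [216.5 132.6  19.2  83.3]
plate 0.46 [258.6 154.2 119.9 144.7]
[[256.24386539 213.48719867]]
```

View pics/w6b.png

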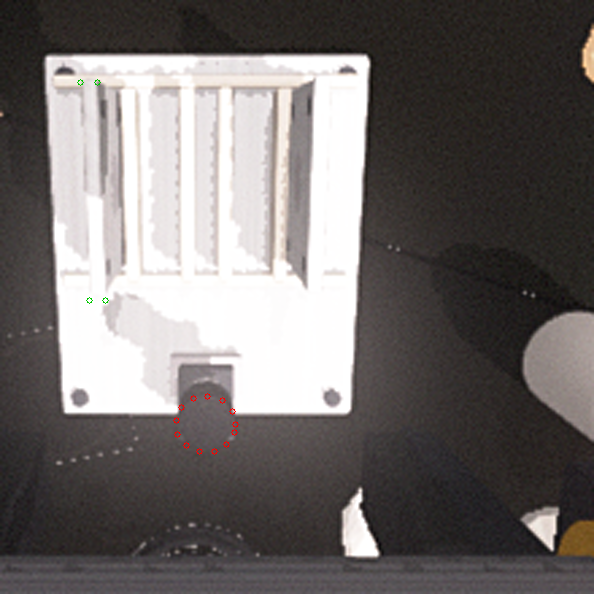

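```bash
python3 - <<'E'
from h import *
D=down(.3213); rel([552.5,-99.1,55],D)
E
```

```text
row [-0.0471, 0.0007, 0.174] [-0.0026, -0.0015, -0.0001] n>= 3.606306918409683 0.020213156356531224
```

>>> play_rows:
  moves: [-0.047,0.001,0.03,-0.003,-0.002,0,60,-0.047,0.001,0.07,-0.003,-0.002,0,60,-0.047,0.001,0.11,-0.003,-0.002,0,60,-0.047,0.001,0.14,-0.003,-0.002,0,60,-0.047,0.001,0.16,-0.003,-0.002,0,60,-0.047,0.001,0.17,-0.003,-0.002,0,60,-0.047,0.001,0.172,-0.003,-0.002,0,60,-0.047,0.001,0.172,-0.003,-0.002,0,60,-0.047,0.001,0.172,-0.003,-0.002,0,60]

```text
t: 12.0
ee_pos: [554.5, -99.7, 59.2]
orientation: [0.002, 0.585, 0.811, 0.001]
contact_force: [0.2, -0.5, 0.0]
gripper_width: 67.3
gripper_force: 0.0
```

```bash
python3 - <<'E'
from h import *
s=observe(); print(s['ee_pos'],s['contact_force'],s['gripper_width'])
D=down(.3213); rel([552.5,-99.1,55],D)
E
```

```text
[554.49639354 -99.66640496  59.24002819] [ 0.19511675 -0.48416773  0.0448797 ] 67.26042067533943
row [0.0012, -0.0017, 0.0042] [0.0038, 0.0032, -0.0003] n>= 0.0944123737510449 0.033150688579749794
```

>>> play_rows:
  moves: [0.001,-0.0017,0.004,0.004,0.003,0,60,0.001,-0.0017,0.004,0.004,0.003,0,60,0.001,-0.0017,0.004,0.004,0.003,0,130,0.001,-0.0017,0.004,0.004,0.003,0,170,0.001,-0.0017,0.004,0.004,0.003,0,255,0.001,-0.0017,0.004,0.004,0.003,0,255,0.001,-0.0017,0.004,0.004,0.003,0,255]
  grip_force: 10

```text
t: 12.7
ee_pos: [552.1, -99.2, 54.2]
orientation: [-0.001, 0.585, 0.811, -0.0]
contact_force: [0.1, 0.1, 0.6]
gripper_width: 29.9
gripper_force: 0.0
```

>>> play_rows:
  moves: [0,0,0,0,0,0,255,0,0,0,0,0,0,255,0,0,0,0,0,0,255,0,0,0,0,0,0,255]
  grip_force: 50

```text
t: 13.1
ee_pos: [551.8, -99.2, 54.1]
orientation: [-0.001, 0.585, 0.811, -0.001]
contact_force: [-3.3, -1.7, 2.0]
gripper_width: 21.1
gripper_force: 49.2
```

>>> play_rows:
  moves: [0,0,-0.002,0,0,0,255,0,0,-0.004,0,0,0,255,0,0,-0.006,0,0,0,255,0,0,-0.008,0,0,0,255,0,0,-0.01,0,0,0,255,0,0,-0.012,0,0,0,255,0,0,-0.013,0,0,0,255,0,0,-0.014,0,0,0,255,0,0,-0.014,0,0,0,255]
  grip_force: 55

```text
t: 14.0
ee_pos: [551.8, -99.2, 68.0]
orientation: [-0.001, 0.585, 0.811, -0.001]
contact_force: [-4.3, -4.0, -7.6]
gripper_width: 21.0
gripper_force: 54.5
```

>>> play_rows:
  moves: [0,0,-0.001,0,0,0,255,0,0,-0.0015,0,0,0,255,0,0,-0.002,0,0,0,255,0,0,-0.0025,0,0,0,255,0,0,-0.0025,0,0,0,255,0,0,-0.0025,0,0,0,255]

```text
t: 14.6
ee_pos: [551.8, -99.1, 70.3]
orientation: [-0.001, 0.585, 0.811, -0.001]
contact_force: [-3.1, -4.3, -10.1]
gripper_width: 20.9
gripper_force: 54.6
```

>>> play_rows:
  moves: [0,0,-0.0003,0,0,0,255,0,0,-0.0006,0,0,0,255,0,0,-0.0006,0,0,0,255,0,0,-0.0006,0,0,0,255]

```text
t: 15.0
ee_pos: [551.8, -99.1, 70.4]
orientation: [-0.002, 0.585, 0.811, -0.001]
contact_force: [-1.8, -5.0, -17.2]
gripper_width: 20.7
gripper_force: 54.8
```

```bash
python3 - <<'E'
from h import *
s=observe(); print(s['t'],s['ee_pos'],s['contact_force'],s['gripper_force'])
a=capture('side')[90:300,190:350]; b=capture('wrist')
save('f',np.hstack([cv2.resize(a,(400,525),interpolation=2),cv2.resize(b[0:384,140:400],(355,525),interpolation=2)]))
E
```

```text
15.0 [551.7583241  -99.12951345  70.36112128] [ -1.80044506  -4.98138501 -17.20096164] 54.81504148167005
```

View pics/f.png

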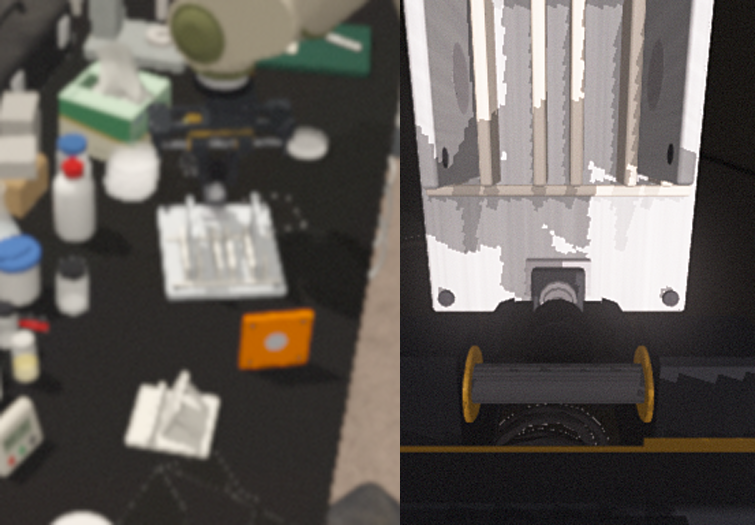

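The side view shows both plates upright in the rack. The wrist view shows the knob lifted off its collar, and the force rising sharply at 16 mm confirms it is against the stop.

```bash
python3 -c "
from rig import order
print(order.job_done())"
```

```text
the job is handed in; nothing more can be done
None
```

The loose plate is standing on the floor of the rack's near slot and released. The arm is holding the plunger knob up against its stop, and the job was handed in at about 15 s.

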